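# Hold a three-hole block into the corner of the sawing board

### The job

Put the long pale three-hole block on the sawing board with its small-hole end up against the stop block and its side flush along the fence, then hold it there for the saw with one diagonal push, down onto the board and into the fence at once, and finish while still pushing. It is soft wood, finely sanded, so grip and press it gently; keep your gripper well clear of the saw slot, and leave everything else on the bench where it is.

Things in the scene. Friction and masses are not known exactly. Their poses are not given: they have to be found in the camera images.
- blank: workpiece: loose pale lime-wood bar 48 x 200 x 30 mm (its x, y, z), 0.12-0.2 kg, lying flat at the left. Origin: centre of its underside; y along its length. Blind holes in its top, on the centre line, 20 mm deep: 18 mm wide at y +70 mm, 24 mm at +35, 30 mm at -5; towards -y it is plain waste. Slides easily on the board. Soft: a grip over 50 N or a push over 60 N dents it; 20 N is plenty
- blank_end (a point): centre of the blank's small-hole end face (100 mm along +y from the middle, 15 mm above its underside); this face goes against the stop block. The point's axes are the blank's
- blank_back (a point): centre of the blank's long side face at its +x (24 mm from the middle, 15 mm above its underside); this face goes against the fence. The point's axes are the blank's
- saw_board: sawing board screwed to the bench: grey-faced slab 220 x 340 x 18 mm (x, y, z), origin at the centre of its underside, smooth top 18 mm above. x points from its open near side to the fence, y along the fence towards the stop block. The fence's front face is at x = +65 mm
- fence: dark hardwood fence fixed along the board's far edge, 45 mm thick, 340 mm long, 45 mm high above the board's top. Origin: middle of the lower edge of its front face, at the height of the board's top; the front face is the plane x = 0, the block comes from -x. Axes parallel to the board's
- stop: pale stop block 40 x 40 x 38 mm held to the fence by a bar clamp with a red handle, at a different place each time. Origin: on the board's top, where its working face meets the fence; that face is the plane y = 0, the block comes from -y. It fills x -40..0, y 0..40 mm; the clamp reaches out to x = -147 mm (y 8..32) and 70 mm above the board's top. Axes parallel to the board's
- saw_slot (a point): foot of the saw slot on the fence's front face, at the height of the board's top, 95 mm to the -y side of the fence's middle; axes those of the board. The saw runs along x through this point, so keep the place where you hold at least 45 mm to its +y side
- waste_piece: small sawn-off pale piece 48 x 22 x 30 mm lying loose on the board, at its front corner on the -y side; origin at the centre of its underside; bystander
- done_block: finished three-hole block, reddish brown and shorter (48 x 150 x 30 mm), origin at the centre of its underside; bystander
- filler_tub: yellow tub with a blue lid, 83 mm wide, 74 mm high, origin at the centre of its underside; bystander
- glue_bottle: white squeeze bottle with a yellow nozzle, 62 mm wide, 199 mm high, origin at the centre of its underside; bystander
- water_bottle: clear bottle with a blue band, 64 mm wide, 210 mm high, origin at the centre of its underside; bystander
- back_saw: small back saw lying flat beyond the fence, 385 mm long along its y, 62 mm wide, 29 mm high; bystander
- scissors: scissors lying flat, 200 mm long, 70 mm wide, 13 mm high; bystander
- safety_glasses: clear safety glasses with a blue brow bar, 145 mm wide, 135 mm long, 48 mm high; bystander
Things that resemble listed ones, but are neither listed nor needed, are in the scene too. What is shaped like the blank but blue or yellow is not meant.

How it is judged:
By the outcome, as a careful person would: the job done as asked, in the order asked, and still so for the second after the job is handed in, while the arm keeps its last pose, push and grip.
It also fails if it takes over 67 s, if anything falls off the work surface, if the arm or the gripper's body presses on something with over 40 N, if the wrist force passes 120 N, or if a joint passes its speed limit or range.

### The arm

A 7-joint arm with a two-finger parallel gripper is mounted at the origin on the work surface. World frame = base frame: x ahead of the robot, y to its left, z up, the work surface at z = 0. Lengths are in m, angles in rad, forces in N, time in s.
With the tool pointing down it reaches from about 0.4 to 0.875 m from the base axis. Payload 6.5 kg.
Tool frame: the origin (TCP) lies at the very end of the fingers, on their centre line; the grasp point (between the pads) lies 19 mm behind it (grasp_offset is the distance from the TCP to the grasp point, in m); y points along the fingers, x is the direction in which the jaws open and shut, and the axes are right-handed (so a half turn about y gives the same grasp; the last joint's range is limited). The gripper opens to 88 mm and grips with 3 to 60 N. Pads are 18 mm wide; open, the fingers measure 123 mm over their backs; the gripper's body (75 mm by 187 mm) begins 45 mm behind the grasp point.
Start: joints at [1.243, 0.536, -0.004, 1.538, 0.003, 1.067, -0.071], TCP at [0.168, -0.628, 0.239] pointing down, gripper open.
Joint ranges: [-2.7, 2.7], [-0.37, 2.16], [-1.27, 1.26], [0.24, 2.4], [-1.31, 4.45], [0.19, 1.91], [-2.76, 2.76]. Speed limits (rad/s): [2.39, 2.39, 3.14, 3.14, 3.14, 3.14, 3.14].

### API

Orientations are given as a unit quaternion [x, y, z, w].
In Python, from plant import * gives the robot as it stands. The module is installed in compiled form; this text tells all that it offers.
- The arm moves only by the shell command python3 -m crank 'ROWS' [FORCE]. ROWS is JSON, a list of rows, each a list of 7 numbers: the shift along the world's x, y, z in mm, then the turn, a rotation vector about the world's x, y, z in degrees, then the gripper's target within -1 to 1 (shut at 1, half-way at 0, fully open at -1). In form: [[x, y, z, wx, wy, wz, hand], ...]. A call has 1 to 10 rows; each row is the pose to reach, as a shift and turn from the pose commanded when the call began; what a row does not reach only later rows make up. A row lasts 1/12 s, in which the tool goes at most 41.7 mm and 7.16 degrees, less where a joint would pass 70% of its speed; a pose out of reach is approached as far as the arm can. A call with a gripper value outside its range is refused whole. The fingers move at their own pace and stop on an object; FORCE is the grip in N (left out, the last holds). Time passes only in rows, so rows that repeat a pose let the fingers close. It gives the time, the measured TCP pose, the force and the opening at its end, in the units of the state.
- state(): the state, without advancing time (a new reading comes with each control period).
- snapshot(name): name is "scene" or "side" or "wrist"; returns (picture, depth): 384x512x3 uint8, red, green, blue; 384x512 float32, m along the optical axis (not along the pixel's ray), 0 where there is no reading.
- get_calibration(name): a dict with "intrinsics" (3x3 intrinsics, pixels), "R" (3x3) and "t" (3): a world point X has camera coordinates R X + t. Camera axes: x right, y down, z forward; pixel columns grow to the right and rows downward; lengths in m; the calibration is good to about 2 mm. The wrist camera is an equidistant fisheye: a pixel r from the principal point sees the ray r / f radians off the axis. A picture is of the moment at which its call begins: read the wrist's pose just before it. get_calibration takes no time and is no camera call; for the wrist camera it gives the pose at the moment of the call.
- sign_off(): hands the job in, once; it reports no verdict.
The state is a dict: "clock": time; "qpos": joint angles; "joint_vel": joint speeds; "joint_efforts": joint torques, N m; "eef_pos": TCP position; "eef_rot": TCP orientation; "wrist_force": force on the tool from outside, world axes, zero at the start; "torque": the same for the moment, N m; "grip_width": opening from 0.0 (shut) to 1.0 (fully open).
Only numpy, scipy, OpenCV 4.12 (cv2) and the standard library are available. Lean on these libraries where they do the work, as an engineer would, in place of code of your own. Each camera call takes 0.05 s, during which the arm holds its last target. There are 200 camera calls.

## Working session

There is one attempt and no reset: what is moved stays moved. The work goes in short steps, Python scripts to look and compute and a shell command to move; the robot and the scene stay as the last step left them, time stands still between calls to the robot, and variables do not carry over. Pictures are saved under pics/ and viewed, about 8 in all and at most 12, crops included, and the job is handed in when it is done.

```bash
mkdir -p pics
python3 - <<'E'
from plant import *
import cv2,numpy as np
s=state(); print({k:np.round(v,3).tolist() for k,v in s.items()})
ims=[]
for n in ("scene","side"):
    p,d=snapshot(n); np.savez(f"pics/{n}0.npz",p=p,d=d,**{k:np.array(v) for k,v in get_calibration(n).items()})
    cv2.imwrite(f"pics/{n}0.png",cv2.resize(p[:,:,::-1],(768,576),interpolation=cv2.INTER_CUBIC))
    c=get_calibration(n); print(n,np.round(c["intrinsics"],1).tolist(),np.round(c["R"],3).tolist(),np.round(c["t"],3))
E
```

```text
{'clock': 0.0, 'qpos': [1.243, 0.537, -0.004, 1.539, 0.003, 1.067, -0.071], 'joint_vel': [-0.001, -0.001, -0.001, -0.0, 0.001, -0.0, 0.001], 'joint_efforts': [0.001, -57.099, 0.991, -25.161, -0.056, 0.018, 0.0], 'eef_pos': [0.168, -0.627, 0.238], 'eef_rot': [-0.561, 0.431, -0.43, 0.561], 'wrist_force': [-0.116, -0.42, -0.339], 'torque': [0.008, -0.013, 0.014], 'grip_width': 1.002}
scene [[392.7, 0.0, 251.9], [0.0, 392.7, 195.3], [0.0, 0.0, 1.0]] [[0.372, 0.928, 0.014], [0.602, -0.231, -0.764], [-0.706, 0.293, -0.645]] [-0.212 -0.275  1.635]
side [[393.5, 0.0, 254.3], [0.0, 393.5, 189.3], [0.0, 0.0, 1.0]] [[0.776, -0.63, 0.009], [-0.462, -0.579, -0.672], [0.429, 0.517, -0.741]] [-0.389  0.285  1.39 ]
```

View pics/scene0.png

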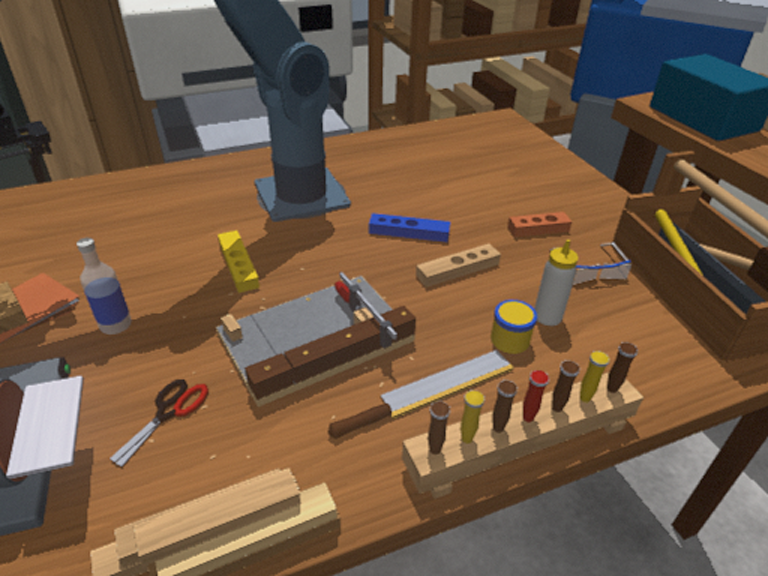

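View pics/side0.png

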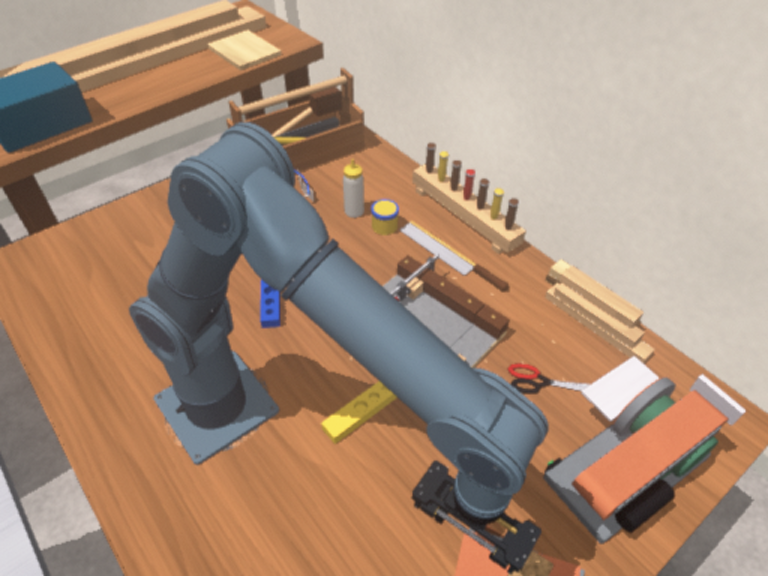

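Scene view (768x576): the three-hole shapes are blue (409,228), yellow (238,260), reddish brown and short (540,223), and pale and long (458,264). The pale long one fits the blank. The sawing board is at (315,335), the stop and red clamp at (360,305), the waste piece at (231,326). I'll confirm in one enlarged crop, with first measurements.

```bash
cat > h.py <<'E'
import numpy as np,cv2
def load(n): return dict(np.load(f"pics/{n}.npz"))
def cast(c,uv,z):
    uv=np.atleast_2d(uv).astype(float); K,R,t=c["intrinsics"],c["R"],c["t"]
    r=np.c_[(uv-[K[0,2],K[1,2]])/[K[0,0],K[1,1]],np.ones(len(uv))]@R
    o=-R.T@t; return o+r*((z-o[2])/r[:,2])[:,None]
def cloud(c):
    K,R,t=c["intrinsics"],c["R"],c["t"]; d=c["d"]; v,u=np.mgrid[:d.shape[0],:d.shape[1]]
    X=np.dstack([(u-K[0,2])/K[0,0]*d,(v-K[1,2])/K[1,1]*d,d])-t
    P=X@R; P[d==0]=np.nan; return P
E
python3 - <<'E'
from h import *
c=load("scene0"); p=c["p"]; P=cloud(c)
cr=p[140:275,140:345]; cv2.imwrite("pics/crop1.png",cv2.resize(cr[:,:,::-1],None,fx=3.9,fy=3.9,interpolation=cv2.INTER_CUBIC))
for u,v in [(305,176),(210,225),(175,215),(250,190),(153,217)]: print((u,v),np.round(P[v,u],3),p[v,u])
hsv=cv2.cvtColor(p,cv2.COLOR_RGB2HSV)
# blank: top surface by height
m=(abs(P[:,:,2]-0.03)<0.006); m[:, :270]=0; m[:,340:]=0; m[:150]=0; m[195:]=0
Q=P[m][:,:2]; print(len(Q),cv2.minAreaRect((Q*1000).astype(np.float32)))
# board top by height
m=(abs(P[:,:,2]-0.018)<0.005); m[:,:140]=0;m[:,285:]=0;m[:180]=0;m[275:]=0
Q=P[m][:,:2]; print(len(Q),cv2.minAreaRect((Q*1000).astype(np.float32)))
m=(abs(P[:,:,2]-0.063)<0.005); m[:,:140]=0;m[:,285:]=0;m[:180]=0;m[275:]=0
Q=P[m][:,:2]; print(len(Q),cv2.minAreaRect((Q*1000).astype(np.float32)))
E
```

```text
(305, 176) [0.477 0.233 0.032] [176 140 101]
(210, 225) [ 0.574 -0.137  0.017] [130 132 138]
(175, 215) [ 0.495 -0.225  0.018] [126 126 130]
(250, 190) [ 0.444  0.044 -0.   ] [154 103  63]
(153, 217) [ 0.511 -0.292  0.047] [200 159 116]
600 ((386.1193542480469, 239.16891479492188), (202.36795043945312, 201.1250762939453), 3.497392177581787)
3093 ((565.9494018554688, -118.42434692382812), (445.430908203125, 408.202880859375), 69.17498016357422)
1394 ((641.350341796875, -119.44593811035156), (190.54823303222656, 319.0793762207031), 36.11068344116211)
```

View pics/crop1.png

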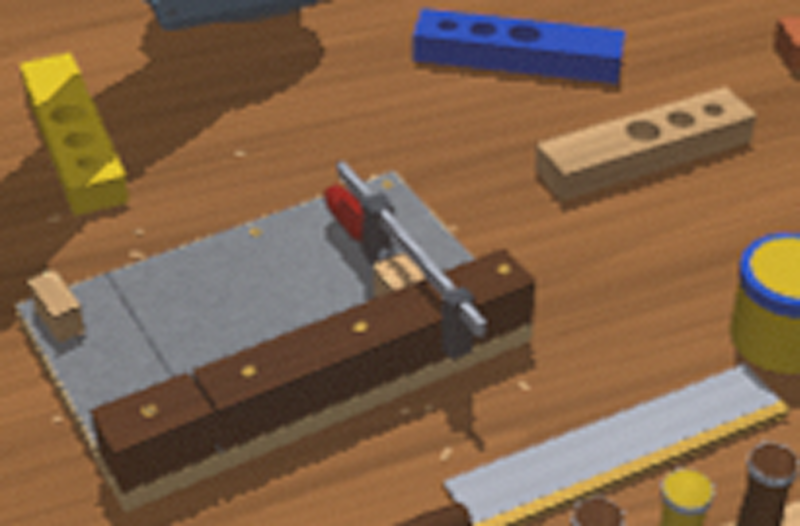

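The crop confirms it: the long pale three-hole block is at crop (645,145), with its small hole (713,110) at the right end. The stop (398,272) sits under the clamp, and the saw slot is at (205,385) in the fence. Next I'll measure all of them.

```bash
cat > m1.py <<'E'
from h import *
c=load("scene0"); p=c["p"]; P=cloud(c); H=P[:,:,2]
def comp(m,seed):
    n,l=cv2.connectedComponents(m.astype(np.uint8),connectivity=4); k=l[seed[1],seed[0]]; return l==k
def rect(m,z,lab):
    k=np.argwhere(m)[:,::-1]; X=cast(c,k,z)[:,:2]*1000
    r=cv2.minAreaRect(X.astype(np.float32)); print(lab,len(k),np.round(r[0],1),np.round(r[1],1),round(r[2],2),np.round(cv2.boxPoints(r)).tolist()); return X
hsv=cv2.cvtColor(p,cv2.COLOR_RGB2HSV)
print("seed hsv",[hsv[v,u].tolist() for u,v in [(287,181),(300,187),(242,210),(215,230),(205,250)]])
top=lambda z,t: abs(H-z)<t
k=np.ones((3,3),np.uint8)
m=comp(top(.03,.005),(285,179)); X=rect(m,.03,"blank")
m=comp(top(.063,.005),(220,228)); rect(m,.063,"fence")
pale=(hsv[:,:,2]>140)&(hsv[:,:,1]>80)
w=np.zeros_like(m); w[200:218,230:255]=1
m=pale&w; print("stop px",m.sum()); rect(m,.056,"stop")
w=np.zeros_like(m); w[205:230,145:163]=1
m=pale&w; rect(m,.048,"waste")
w=np.zeros_like(m); w[150:185,270:345]=1
# holes: dark spots in the blank's top
for name,(u,v) in dict(h30=(305,173.5),h24=(314.5,170.8),h18=(322.7,168)).items(): print(name,np.round(cast(c,[u,v],.03)*1000,1)[0][:2])
crop=lambda q:np.array(q)/3.9+[140,140]
for n,q,z in [("blank corners",[(538,147),(728,88),(755,117),(562,173)],.03),("fence front top edge",[(95,410),(505,252)],.063),("slot at front top",[(193,374)],.063),("slot on board near,far",[(110,277),(170,372)],.018),("board near corners",[(18,306),(395,174)],.018),("stop top corners",[(374,265),(392,290)],.056)]: print(n,np.round(cast(c,crop(q)-.4,z)[:,:2]*1000,1).tolist())
E
python3 m1.py
```

```text
seed hsv [[16, 108, 184], [13, 141, 98], [15, 104, 144], [11, 127, 94], [12, 115, 60]]
blank 460 [462.  241.1] [ 55.5 202.2] 3.34 [[428.0, 340.0], [440.0, 139.0], [496.0, 142.0], [484.0, 344.0]]
fence 821 [ 642.4 -116.9] [ 62.6 193.9] 4.43 [[604.0, -23.0], [619.0, -216.0], [681.0, -211.0], [666.0, -18.0]]
stop px 59
stop 59 [583.  -38.7] [33.1 27.3] 12.67 [[564.0, -29.0], [570.0, -56.0], [602.0, -48.0], [596.0, -22.0]]
waste 117 [ 511.  -288.6] [ 44.1 101.8] 74.24 [[456.0, -296.0], [554.0, -324.0], [566.0, -281.0], [468.0, -254.0]]
h30 [462.3 240.8]
h24 [460.2 279.2]
h18 [455.9 314.4]
blank corners [[448.0, 142.8], [429.3, 344.3], [477.4, 344.3], [488.6, 146.7]]
fence front top edge [[647.6, -286.3], [598.5, 43.4]]
slot at front top [[638.6, -214.7]]
slot on board near,far [[467.1, -241.2], [586.7, -222.7]]
board near corners [[474.5, -315.4], [424.7, 17.8]]
stop top corners [[569.0, -53.7], [600.4, -50.6]]
```

Run:
```python
from plant import *
import numpy as np
from scipy.spatial.transform import Rotation as Ro
s=state(); R=Ro.from_quat(s["eef_rot"]); print(np.round(R.as_matrix(),3), np.round(s["eef_pos"],4))
for a in (4.3,184.3):
    x=np.array([np.cos(np.radians(a)),np.sin(np.radians(a)),0]); y=np.array([0,0,-1.]); T=Ro.from_matrix(np.c_[x,y,np.cross(x,y)])
    print(a,np.round((T*R.inv()).as_rotvec(degrees=True),2))
```

```text
[[ 0.259 -0.001  0.966]
 [-0.966  0.001  0.259]
 [-0.002 -1.    -0.   ]] [ 0.1681 -0.6273  0.2379]
4.3 [-5.00e-02 -8.00e-02  7.93e+01]
184.3 [-9.000e-02  5.000e-02 -1.007e+02]
```

```bash
python3 -m crank '[[25,25,6,0,0,7,-1],[50,50,12,0,0,14,-1],[75,75,18,0,0,21,-1],[100,100,24,0,0,28,-1],[125,125,30,0,0,35,-1],[150,150,36,0,0,42,-1],[175,175,42,0,0,49,-1],[200,200,48,0,0,56,-1],[225,225,54,0,0,63,-1],[250,250,60,0,0,70,-1]]' 15
python3 -m crank '[[0,36,0,0,0,1,-1],[0,72,0,0,0,2,-1],[0,108,0,0,0,3,-1],[0,144,0,0,0,4,-1],[0,180,0,0,0,5,-1],[0,216,0,0,0,6,-1],[0,252,0,0,0,7,-1],[0,288,0,0,0,8,-1],[0,324,0,0,0,9.3,-1],[0,360,0,0,0,9.3,-1]]'
python3 -m crank '[[5,32,-8,0,0,0,-1],[10,64,-16,0,0,0,-1],[15,96,-24,0,0,0,-1],[20,128,-32,0,0,0,-1],[25,160,-45,0,0,0,-1],[32,192,-60,0,0,0,-1],[38,224,-75,0,0,0,-1],[44,250,-90,0,0,0,-1],[44,260,-100,0,0,0,-1],[44,260,-100,0,0,0,-1]]'
```

```text
clock: 0.93
eef_pos: [0.4189, -0.3763, 0.2988]
eef_rot: [-0.706, 0.029, -0.029, 0.707]
wrist_force: [0.9, -0.0, 0.5]
grip_width: 1.002
clock: 1.77
eef_pos: [0.4176, -0.0163, 0.2986]
eef_rot: [0.707, 0.027, -0.027, -0.706]
wrist_force: [-0.1, -0.2, 0.7]
grip_width: 0.998
clock: 2.6
eef_pos: [0.4603, 0.2445, 0.1966]
eef_rot: [-0.706, -0.027, 0.029, 0.707]
wrist_force: [-0.3, -0.4, 1.4]
grip_width: 0.998
```

Run:
```python
from plant import *
import cv2,numpy as np
c=get_calibration("wrist"); p,d=snapshot("wrist"); np.savez("pics/w1.npz",p=p,d=d,**{k:np.array(v) for k,v in c.items()})
cv2.imwrite("pics/w1.png",cv2.resize(p[:,:,::-1],(768,576)))
print(np.round(c["intrinsics"],1),np.round(c["R"],3),np.round(-np.array(c["R"]).T@c["t"],3))
```

```text
[[297.3   0.  254.8]
 [  0.  297.3 187.9]
 [  0.    0.    1. ]] [[ 0.997  0.08  -0.005]
 [ 0.078 -0.947  0.313]
 [ 0.02  -0.312 -0.95 ]] [0.454 0.325 0.342]
```

View pics/w1.png

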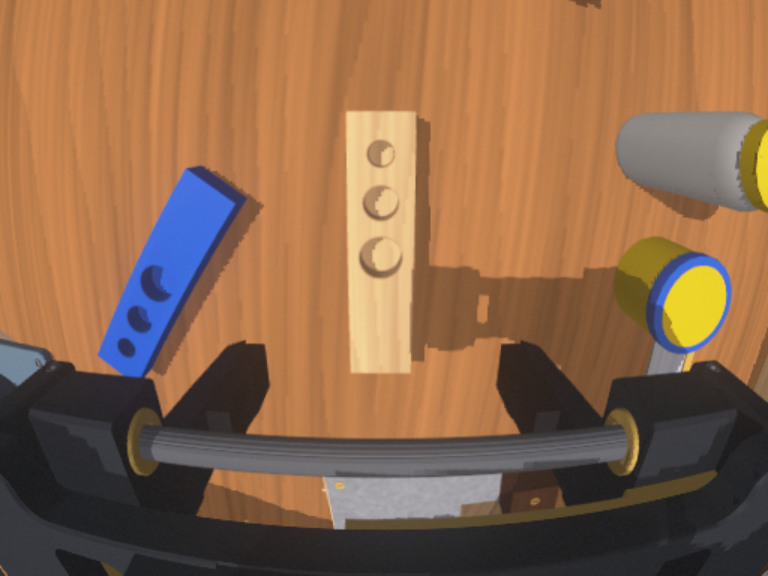

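The wrist view shows the pale blank at (380,240) with the small hole at top (380,153), between the open fingers. The tub is at (690,295) and the blue bar at the left.

```bash
cat >> h.py <<'E'
def castw(c,uv,z):
    uv=np.atleast_2d(uv).astype(float); K,R,t=c["intrinsics"],c["R"],c["t"]
    q=uv-[K[0,2],K[1,2]]; r=np.linalg.norm(q,axis=1); th=r/K[0,0]
    ray=np.c_[q/np.maximum(r,1e-9)[:,None]*np.sin(th)[:,None],np.cos(th)]@R
    o=-R.T@t; return o+ray*((z-o[2])/ray[:,2])[:,None]
E
python3 - <<'E'
from h import *
c=load("w1"); p=c["p"]; hsv=cv2.cvtColor(p,cv2.COLOR_RGB2HSV)
print([hsv[int(v/1.5),int(u/1.5)].tolist() for u,v in [(380,320),(330,300),(360,180)]])
w=np.zeros(p.shape[:2],bool); w[68:255,222:285]=1
m=(w&(hsv[:,:,2]>195)&(hsv[:,:,1]<125)).astype(np.uint8); m=cv2.morphologyEx(m,cv2.MORPH_CLOSE,np.ones((21,21)))
m=cv2.morphologyEx(m,cv2.MORPH_OPEN,np.ones((5,5)))
cs=max(cv2.findContours(m,cv2.RETR_EXTERNAL,cv2.CHAIN_APPROX_NONE)[0],key=cv2.contourArea)[:,0]
X=castw(c,cs,.03)[:,:2]*1000; r=cv2.minAreaRect(X.astype(np.float32)); print("blank",r)
for n,q,z in [("corners",[(346,111),(416,111),(411,373),(350,373)],.03),("holes",[(381,153),(381,202),(381,257)],.03),("tub lid centre/left",[(690,293),(650,300),(705,250)],.074)]: print(n,np.round(castw(c,np.array(q)/1.5,z)*1000,1)[:,:2].tolist())
E
```

```text
[[19, 99, 239], [13, 150, 187], [18, 102, 236]]
blank ((456.9491882324219, 246.36325073242188), (48.07499694824219, 199.55357360839844), 4.274036407470703)
corners [[425.9, 344.0], [473.7, 347.8], [489.7, 148.2], [440.9, 144.1]]
holes [[452.2, 316.3], [454.9, 281.9], [458.1, 241.9]]
tub lid centre/left [[693.6, 247.8], [655.5, 239.6], [698.4, 282.3]]
```

```bash
python3 -m crank '[[-3,2,-30,0,0,0,-1],[-3,2,-65,0,0,0,-1],[-3,2,-100,0,0,0,-1],[-3,2,-130,0,0,0,-1],[-3,2,-155,0,0,0,-1],[-3,2,-172,0,0,0,-1],[-3,2,-183,0,0,0,-1],[-3,2,-188,0,0,0,-1],[-3,2,-190,0,0,0,-1],[-3,2,-190,0,0,0,-1]]' 18
python3 -m crank '[[0,0,0,0,0,0,1],[0,0,0,0,0,0,1],[0,0,0,0,0,0,1],[0,0,0,0,0,0,1],[0,0,0,0,0,0,1],[0,0,0,0,0,0,1],[0,0,0,0,0,0,1],[0,0,0,0,0,0,1]]' 18
```

```text
clock: 3.48
eef_pos: [0.46, 0.2439, 0.0095]
eef_rot: [-0.707, -0.027, 0.026, 0.707]
wrist_force: [-0.3, 0.9, -0.3]
grip_width: 0.998
clock: 4.15
eef_pos: [0.4592, 0.2442, 0.0088]
eef_rot: [0.707, 0.027, -0.027, -0.707]
wrist_force: [0.1, -0.6, 2.1]
grip_width: 0.542
```

```bash
python3 -m crank '[[0,0,10,0,0,0,1],[0,0,35,0,0,0,1],[0,0,65,0,0,0,1],[0,0,95,0,0,0,1],[5,-20,125,0,0,1,1],[13,-50,145,0,0,2,1],[24,-85,150,0,0,3,1],[34,-120,150,0,0,4.2,1],[43,-155,150,0,0,4.2,1],[53,-190,150,0,0,4.2,1]]' 18
python3 -m crank '[[10,-35,0,0,0,0,1],[19,-70,0,0,0,0,1],[29,-105,0,0,0,0,1],[38,-140,0,0,0,0,1],[48,-175,0,0,0,0,1],[55,-200,0,0,0,0,1],[58,-215,0,0,0,0,1],[58,-217,0,0,0,0,1],[58,-217,0,0,0,0,1],[58,-217,0,0,0,0,1]]'
python3 - <<'E'
from plant import *
import cv2,numpy as np
s=state(); print(s["eef_pos"],s["wrist_force"],s["grip_width"])
c=get_calibration("wrist"); p,d=snapshot("wrist"); np.savez("pics/w2.npz",p=p,d=d,**{k:np.array(v) for k,v in c.items()})
cv2.imwrite("pics/w2.png",cv2.resize(p[:,:,::-1],(768,576)))
E
```

```text
clock: 4.98
eef_pos: [0.5122, 0.0523, 0.1595]
eef_rot: [0.705, 0.053, -0.052, -0.705]
wrist_force: [0.3, 0.1, -1.5]
grip_width: 0.543
clock: 5.82
eef_pos: [0.5698, -0.161, 0.1589]
eef_rot: [-0.705, -0.053, 0.053, 0.706]
wrist_force: [-0.3, 0.0, -1.5]
grip_width: 0.546
[ 0.56984898 -0.16095716  0.15890853] [-0.25676579  0.03029504 -1.51454866] 0.5461165939581267
```

View pics/w2.png

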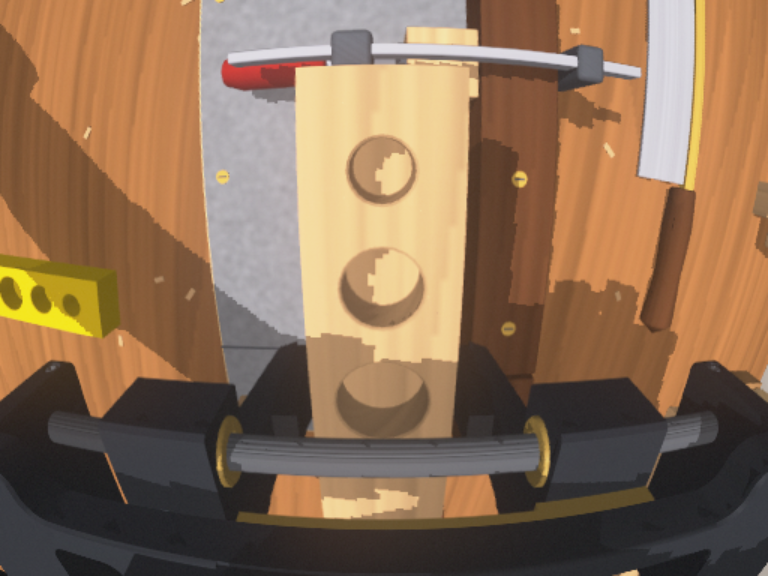

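Run:
```python
from h import *
c=load("w2"); ey=np.array([-.148,.989]); ex=np.array([.989,.148]); F=np.array([623,-121.5])
def show(n,q,z):
    X=castw(c,np.array(q)/1.5-.2,z)[:,:2]*1000; D=X-F; print(n,np.round(X,1).tolist(),"fence frame",np.round(np.c_[D@ex,D@ey],1).tolist())
print(np.round(-c["R"].T@c["t"],3))
show("fence front top",[(467,10),(479,97)],.063)
show("fence back top",[(558,85),(548,250)],.063)
show("board near",[(201,100),(214,280)],.018)
show("stop -y edge z56",[(474,65),(474,97)],.056); show("stop base",[(474,97)],.018); show("stop far edge",[(442,27)],.056)
show("blank end ~z145",[(296,68),(469,66)],.18)
cv2.imwrite("pics/w2c.png",cv2.resize(c["p"][10:75,260:345,::-1],None,fx=8,fy=8,interpolation=cv2.INTER_CUBIC))
```

```text
[ 0.557 -0.081  0.304]
fence front top [[590.5, -0.3], [604.2, -48.1]] fence frame [[-14.2, 124.7], [-7.7, 75.3]]
fence back top [[647.7, -30.7], [661.2, -125.1]] fence frame [[37.9, 86.2], [37.3, -9.2]]
board near [[433.0, -66.4], [452.5, -190.2]] fence frame [[-179.8, 82.6], [-178.8, -42.7]]
stop -y edge z56 [[600.0, -29.6], [602.8, -47.8]] fence frame [[-9.2, 94.3], [-9.1, 75.9]]
stop base [[609.7, -42.7]] fence frame [[-1.5, 79.9]]
stop far edge [[579.2, -11.2]] fence frame [[-27.0, 115.6]]
blank end ~z145 [[530.4, -63.5], [577.3, -55.8]] fence frame [[-83.0, 71.1], [-35.5, 71.8]]
```

View pics/w2c.png

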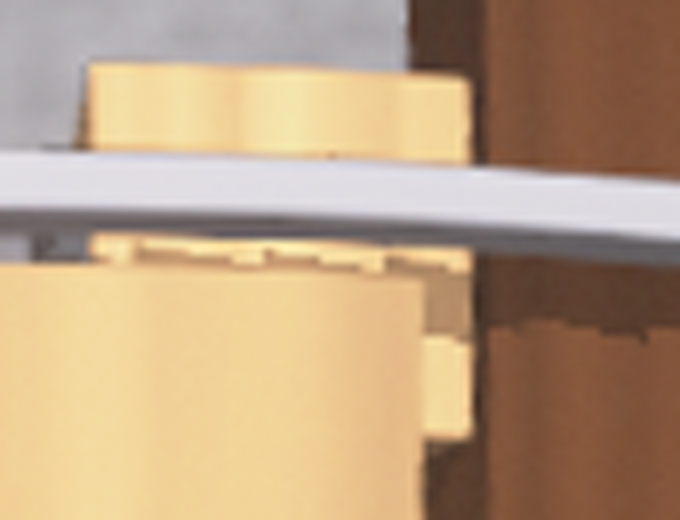

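Run:
```python
from h import *
c=load("w2"); ey=np.array([-.148,.989]); ex=np.array([.989,.148]); F=np.array([623,-121.5])
def show(n,q,z):
    X=castw(c,np.array(q),z)[:,:2]*1000; D=X-F; print(n,np.round(X,1).tolist(),"fence frame",np.round(np.c_[D@ex,D@ey],1).tolist())
show("fence front top",[(320.3,12.5),(320.3,51)],.063)
show("fence base",[(311,14)],.018)
show("stop corners",[(315.5,64.3),(270.7,18),(318.5,19.5)],.056)
```

```text
fence front top [[598.6, -3.9], [603.4, -36.8]] fence frame [[-6.7, 119.9], [-6.9, 86.7]]
fence base [[597.7, 6.8]] fence frame [[-6.1, 130.6]]
stop corners [[602.5, -47.7], [560.0, -15.0], [599.2, -8.3]] fence frame [[-9.3, 76.0], [-46.6, 114.7], [-6.8, 115.4]]
```

```bash
python3 -m crank '[[0,-4,-25,0,0,0,1],[0,-4,-55,0,0,0,1],[0,-4,-80,0,0,0,1],[0,-4,-100,0,0,0,1],[0,-4,-113,0,0,0,1],[0,-4,-121,0,0,0,1],[0,-4,-126,0,0,0,1],[0,-4,-128,0,0,0,1],[0,-4,-128,0,0,0,1]]'
python3 -m crank '[[0,0,-1,0,0,0,1],[0,0,-1,0,0,0,1],[0,0,-2,0,0,0,1],[0,0,-2,0,0,0,1]]'
python3 -m crank '[[0,0,-1,0,0,0,1],[0,0,-1,0,0,0,1],[0,0,-2,0,0,0,1],[0,0,-2,0,0,0,1]]'
```

```text
clock: 6.62
eef_pos: [0.5707, -0.1666, 0.0312]
eef_rot: [0.705, 0.053, -0.052, -0.705]
wrist_force: [-0.6, 0.3, -0.8]
grip_width: 0.547
clock: 6.95
eef_pos: [0.5704, -0.167, 0.029]
eef_rot: [0.705, 0.053, -0.052, -0.705]
wrist_force: [0.7, -0.3, -0.8]
grip_width: 0.542
clock: 7.28
eef_pos: [0.5704, -0.1668, 0.0268]
eef_rot: [0.705, 0.052, -0.052, -0.705]
wrist_force: [-1.2, 0.3, 1.1]
grip_width: 0.544
```

```bash
python3 -m crank '[[-0.3,2,0,0,0,0,1],[-0.6,4,0,0,0,0,1],[-0.9,6,0,0,0,0,1],[-0.9,6,0,0,0,0,1]]'
python3 -m crank '[[-0.1,1,0,0,0,0,1],[-0.3,2,0,0,0,0,1],[-0.3,2,0,0,0,0,1]]'
python3 -m crank '[[-0.1,1,0,0,0,0,1],[-0.3,2,0,0,0,0,1],[-0.3,2,0,0,0,0,1]]'
```

```text
clock: 7.62
eef_pos: [0.5695, -0.1601, 0.0269]
eef_rot: [-0.705, -0.053, 0.053, 0.705]
wrist_force: [-0.1, 0.1, 1.2]
grip_width: 0.541
clock: 7.87
eef_pos: [0.5692, -0.1587, 0.0268]
eef_rot: [0.705, 0.053, -0.052, -0.705]
wrist_force: [-0.3, -0.8, 3.0]
grip_width: 0.546
clock: 8.12
eef_pos: [0.5689, -0.1569, 0.0268]
eef_rot: [0.705, 0.053, -0.052, -0.705]
wrist_force: [0.0, 0.4, 3.6]
grip_width: 0.542
```

```bash
python3 -m crank '[[-0.1,1,0,0,0,0,1],[-0.3,2,0,0,0,0,1],[-0.3,2,0,0,0,0,1]]'
python3 -m crank '[[-0.1,1,0,0,0,0,1],[-0.2,1.5,0,0,0,0,1],[-0.2,1.5,0,0,0,0,1]]'
```

```text
clock: 8.37
eef_pos: [0.5687, -0.1568, 0.0269]
eef_rot: [0.706, 0.052, -0.052, -0.704]
wrist_force: [1.7, -5.5, 2.4]
grip_width: 0.544
clock: 8.62
eef_pos: [0.5685, -0.1568, 0.0268]
eef_rot: [0.707, 0.052, -0.051, -0.704]
wrist_force: [0.6, -8.8, 0.8]
grip_width: 0.541
```

```bash
python3 -m crank '[[0.1,-1,0,0,0,0,1],[0.2,-1.5,0,0,0,0,1],[0.2,-1.5,0,0,0,0,0.1],[0.2,-1.5,0,0,0,0,-0.3],[0.2,-1.5,0,0,0,0,-0.3],[0.2,-1.5,0,0,0,0,-0.3]]'
python3 -m crank '[[0,0,15,0,0,0,-0.3],[0,0,45,0,0,0,-0.3],[0,0,80,0,0,0,-0.3],[0,0,120,0,0,0,0.2],[0,0,150,0,0,0,1],[0,0,150,0,0,0,1],[0,0,150,0,0,0,1],[0,0,150,0,0,0,1],[0,0,150,0,0,0,1]]' 10
python3 - <<'E'
from plant import *
import cv2,numpy as np
s=state(); print(s["eef_pos"],s["wrist_force"],s["grip_width"],np.round(s["qpos"],2))
c=get_calibration("wrist"); p,d=snapshot("wrist"); np.savez("pics/w3.npz",p=p,d=d,**{k:np.array(v) for k,v in c.items()})
cv2.imwrite("pics/w3.png",cv2.resize(p[:,:,::-1],(768,576)))
E
```

```text
clock: 9.12
eef_pos: [0.5681, -0.1536, 0.0264]
eef_rot: [-0.705, -0.053, 0.053, 0.706]
wrist_force: [-0.4, -0.4, 0.6]
grip_width: 0.651
clock: 9.87
eef_pos: [0.5674, -0.1546, 0.1756]
eef_rot: [-0.705, -0.052, 0.053, 0.705]
wrist_force: [-0.7, 0.6, -0.4]
grip_width: 0.222
[ 0.56735645 -0.15459273  0.17561253] [-0.68328368  0.64754271 -0.3906133 ] 0.2215561652571722 [ 0.66  0.6  -0.65  1.73  0.43  0.96 -0.01]
```

View pics/w3.png

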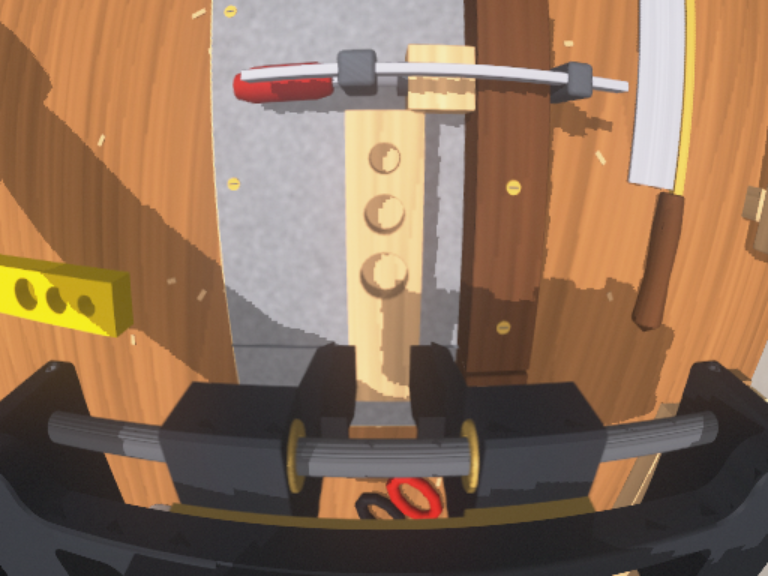

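Blank at (385,250) lies parallel to the fence, its end at the stop (440,108), with about 30 mm left to the fence. The gripper has let go and is closing. Next I tilt the tool 35° towards the fence for the diagonal push.

```bash
python3 -m crank '[[-8,2,0,0.9,-5.8,0,1],[-16,4,0,1.8,-11.6,0,1],[-24,6,0,2.7,-17.4,0,1],[-32,7,0,3.6,-23.2,0,1],[-40,8,0,4.5,-29,0,1],[-40,8,0,5.2,-34.6,0,1],[-40,8,0,5.2,-34.6,0,1],[-40,8,0,5.2,-34.6,0,1]]' 10
python3 -m crank '[[0,0,-20,0,0,0,1],[0,0,-50,0,0,0,1],[0,0,-80,0,0,0,1],[0,0,-97,0,0,0,1],[0,0,-105,0,0,0,1],[0,0,-107,0,0,0,1],[0,0,-107,0,0,0,1]]'
python3 - <<'E'
from plant import *
import cv2,numpy as np
from scipy.spatial.transform import Rotation as Ro
s=state(); print(s["eef_pos"],s["wrist_force"],s["grip_width"],np.round(s["qpos"],2),Ro.from_quat(s["eef_rot"]).as_matrix()[:,1])
c=get_calibration("side"); p,d=snapshot("side"); p2,_=snapshot("scene")
a=cv2.resize(p[140:260,200:360,::-1],(400,300),interpolation=cv2.INTER_CUBIC); b=cv2.resize(p2[150:270,120:280,::-1],(400,300),interpolation=cv2.INTER_CUBIC)
cv2.imwrite("pics/t1.png",np.hstack([a,b]))
E
```

```text
clock: 10.58
eef_pos: [0.521, -0.1487, 0.1674]
eef_rot: [-0.666, -0.239, -0.138, 0.693]
wrist_force: [0.2, -0.1, 0.3]
grip_width: 0.005
clock: 11.17
eef_pos: [0.5185, -0.1452, 0.0534]
eef_rot: [-0.662, -0.235, -0.137, 0.698]
wrist_force: [-1.2, 0.2, -1.3]
grip_width: 0.008
[ 0.51847269 -0.14518271  0.05344246] [-1.18994882  0.20860107 -1.27738758] 0.008362271196225807 [ 1.14  0.86 -0.98  2.26  2.02  0.38 -1.29] [ 0.50265748  0.08621832 -0.86017548]
```

View pics/t1.png

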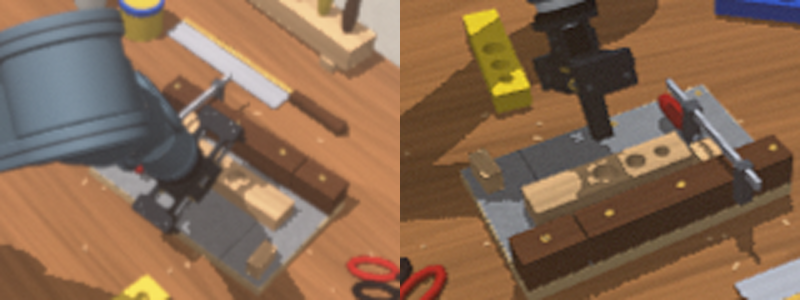

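Side and scene crops: the closed gripper is tilted, its tip at (600,130) in the right half, in front of the blank's near side. The clamp and waste piece are untouched.

```bash
cat > st.py <<'E'
from plant import *
import numpy as np
from scipy.spatial.transform import Rotation as Ro
s=state(); ex=np.array([.989,.148]);ey=np.array([-.148,.989]); D=s["eef_pos"][:2]*1000-[623,-121.5]; M=Ro.from_quat(s["eef_rot"]).as_matrix()
f=np.array(s["wrist_force"]); print("t",round(s["clock"],2),"fence xyz",np.round([D@ex,D@ey,s["eef_pos"][2]*1000-18],1),"F fence axes",np.round([f[:2]@ex,f[:2]@ey,f[2]],1),"axis in fence",np.round([M[:2,1]@ex,M[:2,1]@ey,M[2,1]],3),"q",np.round(s["qpos"],2))
E
python3 -m crank '[[0,0,0,0,0,0,1],[0,0,0,0,0,0,1],[0,0,0,0,0,0,1]]' >/dev/null; python3 st.py
python3 -m crank '[[0,0,12,0,0,0,1],[0,0,12,0,0,0,1],[0,0,12,0,0,0,1]]'>/dev/null; python3 st.py
```

```text
t 11.52 fence xyz [-102.7  -13.7   46. ] F fence axes [-0.6 -0.  -0.1] axis in fence [ 0.518 -0.006 -0.856] q [ 1.14  0.83 -0.98  2.26  2.01  0.37 -1.29]
t 11.77 fence xyz [-102.9  -13.4   57.3] F fence axes [-0.1  0.3  0.8] axis in fence [ 0.518 -0.006 -0.856] q [ 1.14  0.79 -0.97  2.26  1.96  0.34 -1.27]
```

```bash
python3 -m crank '[[2,0.3,0,0.4,-2.5,0,1],[4,0.6,-4,0.7,-5,0,1],[7,1,-9,0.7,-5,0,1],[11,1.6,-14,0.7,-5,0,1],[14,2,-19,0.7,-5,0,1],[14,2,-19,0.7,-5,0,1],[14,2,-19,0.7,-5,0,1]]'>/dev/null; python3 st.py
python3 -m crank '[[2,0.3,-2,0,0,0,1],[4,0.6,-3.5,0,0,0,1],[4,0.6,-3.5,0,0,0,1],[4,0.6,-3.5,0,0,0,1]]'>/dev/null; python3 st.py
```

```text
t 12.35 fence xyz [-88.7 -12.1  36.6] F fence axes [0.3 0.7 0.3] axis in fence [ 0.589 -0.003 -0.808] q [ 1.22  0.98 -1.07  2.27  2.23  0.48 -1.38]
t 12.68 fence xyz [-85.2 -12.3  33.1] F fence axes [0.5 0.4 0.8] axis in fence [ 0.59  -0.003 -0.808] q [ 1.21  0.99 -1.06  2.26  2.23  0.49 -1.38]
```

```bash
python3 -m crank '[[2,0.3,-2,0,0,0,1],[4,0.6,-3,0,0,0,1],[6,0.9,-3,0,0,0,1],[8,1.2,-3,0,0,0,1],[8,1.2,-3,0,0,0,1]]'>/dev/null; python3 st.py
python3 -m crank '[[2,0.3,0,0,0,0,1],[4,0.6,0,0,0,0,1],[6,0.9,0,0,0,0,1],[6,0.9,0,0,0,0,1]]'>/dev/null; python3 st.py
```

```text
t 13.1 fence xyz [-76.8 -12.3  30.2] F fence axes [ 0.4 -0.7 -0.1] axis in fence [ 0.59  -0.003 -0.808] q [ 1.2   1.   -1.06  2.25  2.23  0.49 -1.38]
t 13.43 fence xyz [-70.7 -12.4  30.2] F fence axes [ 1.   0.7 -0.1] axis in fence [ 0.59  -0.003 -0.808] q [ 1.18  1.   -1.06  2.23  2.22  0.49 -1.38]
```

```bash
python3 -m crank '[[2,0.3,0,0,0,0,1],[4,0.6,0,0,0,0,1],[6,0.9,0,0,0,0,1],[8,1.2,0,0,0,0,1],[10,1.5,0,0,0,0,1],[10,1.5,0,0,0,0,1]]'>/dev/null; python3 st.py
python3 - <<'E'
from plant import *
import cv2,numpy as np
p2,_=snapshot("scene"); c=get_calibration("wrist"); p,d=snapshot("wrist"); np.savez("pics/w4.npz",p=p,d=d,**{k:np.array(v) for k,v in c.items()})
a=cv2.resize(p[:,:,::-1],(400,300),interpolation=cv2.INTER_AREA); b=cv2.resize(p2[170:260,140:260,::-1],(400,300),interpolation=cv2.INTER_CUBIC)
cv2.imwrite("pics/t2.png",np.hstack([a,b]))
E
```

```text
t 13.93 fence xyz [-60.6 -12.3  30.1] F fence axes [0.7 0.1 0.4] axis in fence [ 0.59  -0.003 -0.808] q [ 1.16  1.   -1.05  2.22  2.21  0.49 -1.37]
```

View pics/t2.png

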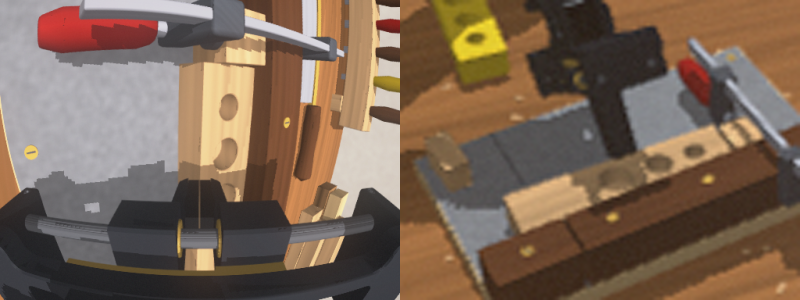

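The blank follows the tip towards the fence, small-hole end at the stop (left half, (235,62)), with a few mm of gap left. I'll continue in small steps with force readings.

```bash
for i in 1 2 3; do :; done; python3 -m crank '[[2,0.3,0,0,0,0,1],[4,0.6,0,0,0,0,1],[4,0.6,0,0,0,0,1],[4,0.6,0,0,0,0,1]]'>/dev/null; python3 st.py
python3 -m crank '[[2,0.3,0,0,0,0,1],[2,0.3,0,0,0,0,1],[2,0.3,0,0,0,0,1]]'>/dev/null; python3 st.py
python3 -m crank '[[2,0.3,0,0,0,0,1],[2,0.3,0,0,0,0,1],[2,0.3,0,0,0,0,1]]'>/dev/null; python3 st.py
```

```text
t 14.37 fence xyz [-56.8 -12.4  30.1] F fence axes [ 0.2 -0.5  0.4] axis in fence [ 0.59  -0.003 -0.808] q [ 1.15  1.   -1.05  2.21  2.2   0.49 -1.37]
t 14.62 fence xyz [-54.8 -12.5  30.1] F fence axes [0.2 0.  1.1] axis in fence [ 0.59  -0.003 -0.808] q [ 1.15  1.   -1.04  2.2   2.2   0.48 -1.37]
t 14.87 fence xyz [-52.8 -12.5  30.1] F fence axes [0.5 0.  0.6] axis in fence [ 0.59  -0.003 -0.808] q [ 1.15  1.   -1.04  2.2   2.19  0.48 -1.37]
```

```bash
python3 -m crank '[[2,0.3,0,0,0,0,1],[2,0.3,0,0,0,0,1],[2,0.3,0,0,0,0,1]]'>/dev/null; python3 st.py
python3 -m crank '[[2,0.3,0,0,0,0,1],[2,0.3,0,0,0,0,1],[2,0.3,0,0,0,0,1]]'>/dev/null; python3 st.py
python3 -m crank '[[2,0.3,0,0,0,0,1],[2,0.3,0,0,0,0,1],[2,0.3,0,0,0,0,1]]'>/dev/null; python3 st.py
```

```text
t 15.12 fence xyz [-52.1 -12.4  29.8] F fence axes [-9.2 -1.7  9.2] axis in fence [ 0.588 -0.003 -0.809] q [ 1.14  1.   -1.04  2.2   2.19  0.48 -1.37]
t 15.37 fence xyz [-51.8 -12.3  29.5] F fence axes [-23.9  -3.2  22.3] axis in fence [ 0.587 -0.004 -0.81 ] q [ 1.14  0.99 -1.04  2.2   2.19  0.48 -1.37]
t 15.62 fence xyz [-51.5 -12.3  29.3] F fence axes [-38.1  -4.   35.6] axis in fence [ 0.585 -0.005 -0.811] q [ 1.14  0.99 -1.04  2.2   2.18  0.48 -1.36]
```

```bash
python3 -m crank '[[-2.6,-0.4,0,0,0,0,1],[-2.6,-0.4,0,0,0,0,1],[-2.6,-0.4,0,0,0,0,1]]'>/dev/null; python3 st.py
python3 - <<'E'
from plant import *
import cv2,numpy as np
p2,_=snapshot("scene"); c=get_calibration("wrist"); p,d=snapshot("wrist"); np.savez("pics/w5.npz",p=p,d=d,**{k:np.array(v) for k,v in c.items()})
a=cv2.resize(p[10:160,215:365,::-1],(500,500),interpolation=cv2.INTER_CUBIC); b=cv2.resize(p2[165:270,150:220,::-1],(300,500)[0:2],interpolation=cv2.INTER_CUBIC)
np.savez("pics/s5.npz",p=p2)
b=cv2.resize(p2[190:250,205:265,::-1],(300,300),interpolation=cv2.INTER_CUBIC); b=np.vstack([b,np.zeros((200,300,3),np.uint8)])
cv2.imwrite("pics/t3.png",np.hstack([a,b]))
E
```

```text
t 15.87 fence xyz [-51.9 -12.4  29.5] F fence axes [-19.2  -2.   17.5] axis in fence [ 0.587 -0.004 -0.809] q [ 1.14  0.99 -1.04  2.2   2.19  0.48 -1.37]
```

View pics/t3.png

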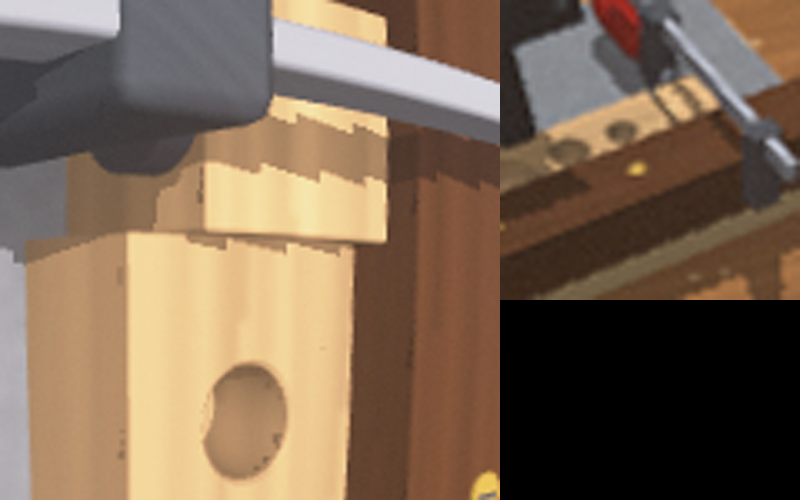

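Run:
```python
from h import *
c=load("w5"); ey=np.array([-.148,.989]); ex=np.array([.989,.148]); F=np.array([623,-121.5])
print(np.round(-c["R"].T@c["t"],3))
def show(n,q,z):
    X=castw(c,np.array(q)*.3+[214.65,9.65],z)[:,:2]*1000; D=X-F; print(n,"fence frame",np.round(np.c_[D@ex,D@ey],1).tolist())
show("stop edge z56",[(205,234),(385,243)],.056)
show("blank end z48",[(128,233),(190,236),(352,245)],.048)
show("fence top",[(413,242),(413,420)],.063)
show("blank fence-side edge",[(353,260),(349,480)],.048)
show("blank near edge",[(128,250),(129,480)],.048)
cv2.imwrite("pics/t4.png",cv2.resize(c["p"][70:92,240:340,::-1],(800,176*1),interpolation=cv2.INTER_NEAREST))
```

```text
[ 0.476 -0.073  0.165]
stop edge z56 fence frame [[-47.2, 75.5], [-8.1, 76.2]]
blank end z48 fence frame [[-54.7, 75.7], [-43.4, 75.6], [-7.4, 75.8]]
fence top fence frame [[-9.4, 76.4], [-7.4, 47.1]]
blank fence-side edge fence frame [[-7.1, 73.2], [-5.8, 33.9]]
blank near edge fence frame [[-54.7, 73.2], [-54.4, 39.5]]
```

View pics/t4.png

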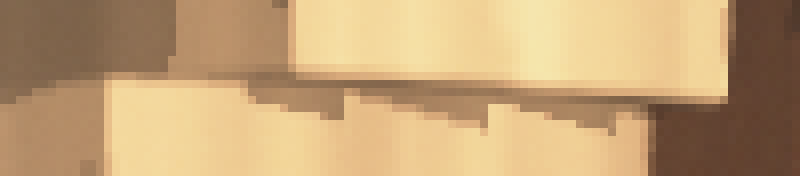

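```bash
python3 -m crank '[[-1.8,-0.3,0,0,0,0,1],[-1.8,-0.3,0,0,0,0,1],[-2,0.7,0,0,0,0,1],[-2.1,1.7,0,0,0,0,1],[-2.3,2.7,0,0,0,0,1],[-2.3,2.7,0,0,0,0,1]]'>/dev/null; python3 st.py
python3 -m crank '[[0.9,0.1,0,0,0,0,1],[1.8,0.3,0,0,0,0,1],[1.8,0.3,0,0,0,0,1],[1.8,0.3,0,0,0,0,1]]'>/dev/null; python3 st.py
```

```text
t 16.47 fence xyz [-52.2 -12.1  29.7] F fence axes [-10.7  -6.3  10. ] axis in fence [ 0.588 -0.008 -0.809] q [ 1.14  1.   -1.04  2.2   2.19  0.49 -1.37]
t 16.8 fence xyz [-51.8 -12.1  29.5] F fence axes [-22.9  -7.3  21.1] axis in fence [ 0.587 -0.009 -0.81 ] q [ 1.14  1.   -1.04  2.2   2.19  0.49 -1.37]
```

```bash
python3 -m crank '[[0,-1.5,0,0,0,0,1],[0,-1.5,0,0,0,0,1],[0,-1.5,0,0,0,0,1],[0,-1.5,0,0,0,0,1],[0,-1.5,0,0,0,0,1],[0,-1.5,0,0,0,0,1],[0,-1.5,0,0,0,0,1],[0,-1.5,0,0,0,0,1]]'>/dev/null; python3 st.py
python3 - <<'E'
from plant import *
import cv2,numpy as np
p2,_=snapshot("scene"); c=get_calibration("wrist"); p,d=snapshot("wrist")
a=cv2.resize(p[10:160,215:365,::-1],(400,400),interpolation=cv2.INTER_CUBIC); b=cv2.resize(p2[140:290,130:280,::-1],(400,400),interpolation=cv2.INTER_CUBIC)
cv2.imwrite("pics/t5.png",np.hstack([a,b]))
E
```

```text
t 17.47 fence xyz [-51.9 -12.2  29.5] F fence axes [-20.5  -4.5  19.3] axis in fence [ 0.587 -0.006 -0.809] q [ 1.14  1.   -1.04  2.2   2.19  0.49 -1.37]
```

View pics/t5.png

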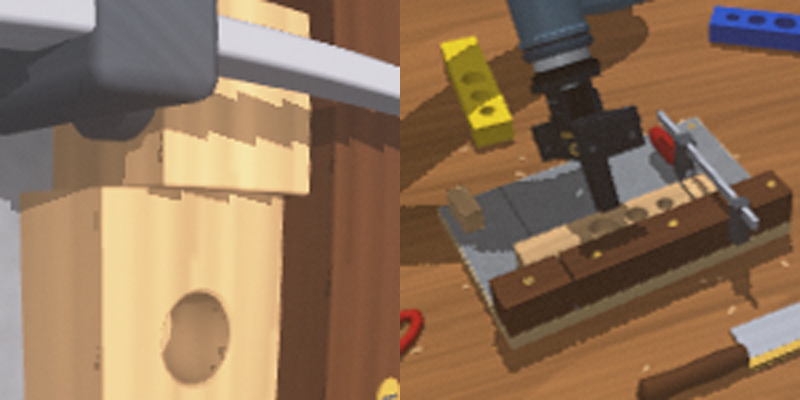

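The blank's end meets the stop at (200,190) in the left half, and its side runs along the fence. The waste piece (465,208, right half) and the clamp are where they were. The push is steady, so I'm handing in.

```bash
python3 -c "
from plant import *
sign_off()"; python3 st.py
```

```text
the job is handed in; nothing more can be done
the job is handed in; nothing more can be done
```

I put the long pale three-hole block on the sawing board with its small-hole end against the stop and its side along the fence. I handed the job in at about 17.6 s of the 67 s while still pushing.

- **Placing:** I gripped it across its sides at 18 N and set it down about 30 mm from the fence. I slid it into the stop until about 9 N showed, then let go. With the closed fingertips tilted 36° I slid it up to the fence.
- **Final push:** The last reading was about 20 N into the fence, 19 N down and 4.5 N towards the stop, roughly 28 N in all. The hold point is about 83 mm to the +y side of the saw slot.
- **Seating:** In the wrist picture the block's end and the stop face agree within about 0.5 mm. Its fence side reads flush to within 1–2 mm, and the push met firm resistance there. When I nudged it towards the stop it did not move, though friction could also explain that.
- **Surroundings:** The last picture shows the waste piece and the clamp where they were, and nothing else was touched that I saw.

**What disagreed or went over:**
- The push briefly rose to about 52 N, because my last step into the fence was too large. That is under the 60 N dent limit but well above the 20 N you called plenty.
- The scene camera put the fence and block 5–7 mm further out than the wrist camera did. I relied on contact forces rather than either camera.
- The state could not be read after hand-in, so the last force reading is from just before it.

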